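# Rock the tight stopper out of the slanting port

## Robot

A 7-joint arm with a two-finger parallel gripper is mounted at the origin on a cart in front of the work surface, level with it; the furniture and walls round the work are solid. World frame = base frame: x ahead of the robot, y to its left, z up, the work surface at z = 0. Lengths are in m, angles in rad, forces in N, time in s.
With the tool pointing down it reaches from about 0.425 to 0.95 m from the base axis. Payload 4.7 kg.
Tool frame: the origin (TCP) lies midway between the tips of the shut fingers; the grasp point (between the pads) lies 19 mm behind it; z points along the fingers, y is the direction in which the jaws open and shut (so a half turn about z gives the same grasp; the last joint's range is limited). The gripper opens to 85 mm and grips with 20 to 120 N. Pads are 22 mm wide; open, the fingers measure 114 mm over their backs; the gripper's body (76 mm by 85 mm) begins 54 mm behind the grasp point. The pads swing forward as they close: fully open they stand 13 mm farther back than shut.
Start: joints at [-1.17, 0.469, -0.049, 1.532, 0.024, 1.141, -0.082], TCP at [0.281, 0.614, 0.231] pointing down, gripper open.
Joint ranges: [-2.59, 2.59], [-0.33, 1.99], [-1.39, 1.29], [0.1, 2.45], [-1.04, 4.18], [0.21, 1.99], [-2.66, 2.66]. Speed limits (rad/s): [2.57, 2.57, 3.14, 3.14, 3.14, 3.14, 3.14].

## Interface

Orientations are given as [roll, pitch, yaw] about the fixed x, y, z axes, in that order (R = Rz(yaw) Ry(pitch) Rx(roll)).
In Python, from plant import sensors, grab_frame, camera_params, order, models gives the robot as it stands. The module is installed in compiled form; this text tells all that it offers.
- The arm moves only by the tool servo_tool, never from a script. Its argument "deltas" is a list of rows, each a list of 5 numbers: the shift along the tool's x, y, z in cm, then the turn about the tool's z in degrees, then the finger opening in cm, from 0 to 8.54. A call has 1 to 20 rows; each row is the pose to reach, as a shift and turn from the pose commanded when the call began, along the tool's axes at that moment; what a row does not reach only later rows make up. A row lasts 1/12 s, in which the tool goes at most 41.7 mm and 7.16 degrees, less where a joint would pass 70% of its speed; a pose out of reach is approached as far as the arm can. A call with a gripper value outside its range is refused whole. The fingers move at their own pace and stop on an object; the grip force is fixed at half the most. Time passes only in rows, so rows that repeat a pose let the fingers close. It gives the time, the measured TCP pose, the force and the opening at its end, in the units of the state.
- sensors.sense(): the state, without advancing time (a new reading comes with each control period).
- grab_frame(name): name is "scene" or "top" or "wrist"; returns the picture (480x640x3 uint8, red, green, blue); there is no depth.
- camera_params(name): a dict with "intrinsics" (3x3 intrinsics, pixels), "R" (3x3) and "t" (3): a world point X has camera coordinates R X + t; the wrist camera has in their place "hand_eye" (4x4, takes a point from camera to tool coordinates, whose origin is the TCP and whose axes are the flange's). Camera axes: x right, y down, z forward; pixel columns grow to the right and rows downward; lengths in m; the calibration is good to about 2 mm. A picture is of the moment at which its call begins: read the wrist's pose just before it. camera_params takes no time and is no camera call.
- order.finish_job(): hands the job in, once; it reports no verdict.
Trained networks look in the newest picture that a camera, given by its name, has taken for a name from the list of things; names that differ only in an ending like _2 or _b are one class to them, and where a whole thing is asked for, a point or a joint stands for the part that bears it (a point fixed in the world has none). Each returns a list of dicts, best first, with "p" (0 to 1); they miss things now and then, are a little off and sometimes report something else, mostly with a low value. They report only what shows in the picture. A call takes as long as a camera call.
- models.recognise(thing, camera): "point" ([column, row] in pixels, amid what is visible of it).
- models.spot_point(thing, camera): "point" ([column, row] in pixels: a listed point, or the origin of a listed thing).
The state is a dict: "t": time; "joint_positions": joint angles; "joint_velocities": joint speeds; "joint_efforts": joint torques, N m; "tcp_pos": TCP position; "orientation": TCP orientation; "contact_force": force on the tool from outside, world axes, zero at the start; "wrist_torque": the same for the moment, N m; "opening": finger opening in m.
Only numpy, scipy, OpenCV 4.12 (cv2) and the standard library are available. Lean on these libraries where they do the work, as an engineer would, in place of code of your own. Each camera call takes 0.05 s, during which the arm holds its last target.

## Task

Take the tight stopper out of the slanting port of the grey housing: hold it by its tab, rock it side to side (to the housing's left and right, about ten degrees each way) and draw it straight out along the slant, rocking it again both ways when it catches about 20 mm out. Then stand it, stem down, in the bare steel cup on the worktop, keep the cup upright, let go, and leave the other things where they lie.

Things in the scene. Friction and masses are not known exactly. Their poses are not given: they have to be found in the camera images.
- housing: Grey cast housing with a slanting rectangular neck, bolted down. Base 170 x 140 x 14 mm, from 75 mm at -x to 95 mm at +x of the origin, which lies on the worktop; z up, y = the housing's left. The port's axis lies in its x-z plane and leans 25 degrees from vertical towards its -x (roughly to the robot): outward direction (-0.423, 0, 0.906) in this frame.
- port_mouth (a point): Centre of the port's mouth, a 37 mm round hole in the outer face of the 10 mm thick steel plate (66 x 100 mm) that ends the neck; at (-35, 0, 125) mm in the housing's frame, axes as the housing's (not slanted). The stopper rocks about this point. Behind the plate the cavity is 36 mm wide fore and aft, 72 mm left to right, and ends 100 mm from the mouth.
- left_shoe (a joint): Friction shoe hidden in the port on the housing's left (+y): m pushed outward, 0 to 0.012; resists with 6 N and stays put. It bears on the stem 50 to 60 mm below the mouth, its face 9.5 mm from the axis at 0. Rocking the tab to the right swings the stem to the left and pushes this shoe. The stem's 11.3 mm radius step passes beyond 0.002, its 16.5 mm foot beyond 0.0075.
- right_shoe (a joint): The same on the right (-y), pushed by rocking the tab to the left. At first only the 11.3 mm step can be freed (the mouth and collar stop rocking at 6 to 8 degrees); the foot catches when the stopper is about 24 mm out: stop at about 20 mm and rock again, 10 to 12 degrees each way. A straight pull cannot pass a shoe that catches and a hard pull jams it; rock while pulling lightly.
- stopper_grip (a point): Middle of the stopper's flat black tab; z = its axis, away from the stem; y = across the flats. At the start 45 mm out from the mouth along the slant. The tab is 16 mm thick (y), 40 mm wide (x), from 33 mm below to 21 mm above this point. Under it a round collar, radius 24 mm, underside 40.5 mm below this point, 4.5 mm off the plate at the start. The stopper is loose, 166 mm long, 0.16 kg.
- stopper_foot (a point): Centre of the flat end of the stopper's stem, 145 mm below stopper_grip along the axis; same axes. At the start it rests on the port's end, 100 mm in from the mouth. Stem radius from this end: 16.5 mm for 16 mm (bevelled over the first 6 mm), 11.3 mm for 20 mm, 8 mm for 34 mm, then 16.5 mm up to the collar.
- cup_centre (a point): Centre (half-way up, 38 mm) of an open round bare-steel cup without a handle, standing upright and loose on the worktop: rim 84 mm and foot about 70 mm across outside, 76 mm high, walls 4 mm, 0.35 kg nominal. (The blue cup at the back has no part in this.)
- cup: The same steel cup; z = its upright axis, origin under its centre, on the worktop.
- loose_stone: Bystander: brown and dark grey sharpening stone, 45 x 125 x 24 mm, origin under its centre.
- loose_tape: Bystander: roll of masking tape lying flat, 72 mm across, 19 mm high, origin under its centre.
- loose_chisel: Bystander: cold chisel lying flat, 20 x 148 x 17 mm, origin under its centre.
- cup_in (a point): Centre of the steel cup's inner floor, 5 mm above its underside and about 67 mm across; same axes as the cup.

How it is judged:
By the outcome, as a careful person would: the job done as asked, in the order asked, and still so for the second after the job is handed in, with the robot touching nothing.
It also fails if it takes over 58 s, if anything falls off the work surface, if the arm or the gripper's body presses on something with over 40 N, if the wrist force passes 120 N, or if a joint passes its speed limit or range.

## Working session

There is one attempt and no reset: what is moved stays moved. The work goes in short steps, Python scripts to look and compute and a tool call to move; the robot and the scene stay as the last step left them, time stands still between calls to the robot, and variables do not carry over. Pictures are saved under pics/ and viewed, and the job is handed in when it is done.

Besides the shell and the picture viewer there is one more tool, called after "Call:" by a JSON object that holds its "fn" and its "kwargs". servo_tool: Moves the arm, as the interface text tells. Its arguments: {"type":"object","properties":{"deltas":{"type":"array"}},"required":["deltas"]}

```bash
mkdir -p pics
cat > h.py <<'E'
import numpy as np, cv2
from plant import sensors, grab_frame, camera_params, order, models
from scipy.spatial.transform import Rotation as Ro
def snap(c,fn):
    im=grab_frame(c); cv2.imwrite('pics/'+fn,im[:,:,::-1].copy()); return im
def ray(c,px,s=None):
    p=camera_params(c);K=np.array(p['intrinsics']);d=np.linalg.inv(K)@np.array([px[0],px[1],1.])
    if c=='wrist':
        T=np.array(p['hand_eye']);Rt=Ro.from_euler('xyz',s['orientation']).as_matrix()
        return Rt@T[:3,3]+np.array(s['tcp_pos']), Rt@T[:3,:3]@d
    R=np.array(p['R']);t=np.array(p['t']); return -R.T@t, R.T@d
def atz(o,d,z): return o+d*(z-o[2])/d[2]
def tri(rs):
    A=np.zeros((3,3));b=np.zeros(3)
    for o,d in rs:
        d=d/np.linalg.norm(d);P=np.eye(3)-np.outer(d,d);A+=P;b+=P@o
    x=np.linalg.solve(A,b); return x,[np.linalg.norm((np.eye(3)-np.outer(d,d)/(d@d))@(x-o)) for o,d in rs]
def proj(c,X):
    p=camera_params(c);q=np.array(p['intrinsics'])@(np.array(p['R'])@X+np.array(p['t']));return q[:2]/q[2]
E
python3 - <<'E'
from h import *
np.set_printoptions(precision=4,suppress=True)
s=sensors.sense();print(s)
for c in ('scene','top'):
    snap(c,c+'0.png')
    for n in ('housing','port_mouth','stopper_grip','stopper_foot','cup_centre','cup','cup_in','loose_stone','loose_tape','loose_chisel'):
        r=models.spot_point(n,c); print(c,n,[(np.round(q['point'],1).tolist(),round(q['p'],2)) for q in r[:3]])
snap('wrist','w0.png');print(camera_params('wrist'))
E
```

```text
{'t': 0.0, 'joint_positions': array([-1.1699,  0.4694, -0.0486,  1.5337,  0.0241,  1.141 , -0.0823]), 'joint_velocities': array([ 0.0001, -0.0005,  0.0012, -0.0005, -0.0004, -0.0009, -0.0001]), 'joint_efforts': array([  0.0008, -51.0297,  -0.0464, -23.7715,   0.0106,   0.0073,
         0.    ]), 'tcp_pos': array([0.281 , 0.6131, 0.2303]), 'orientation': array([-3.1396,  0.0001,  2.7119]), 'contact_force': array([-0.3964, -0.283 ,  0.2929]), 'wrist_torque': array([-0.0114, -0.015 , -0.0186]), 'opening': 0.08599605121207309}
scene housing [([252.0, 238.5], 0.97)]
scene port_mouth [([241.8, 202.1], 0.95)]
scene stopper_grip [([236.3, 187.4], 0.93)]
scene stopper_foot []
scene cup_centre [([359.9, 280.7], 0.59)]
scene cup [([359.9, 293.5], 0.9)]
scene cup_in [([358.3, 291.7], 0.74)]
scene loose_stone [([255.2, 302.5], 0.92), ([360.6, 289.4], 0.67)]
scene loose_tape [([332.0, 249.4], 0.56)]
scene loose_chisel [([360.4, 369.0], 0.73)]
top housing [([203.1, 228.8], 0.7)]
top port_mouth [([196.7, 237.2], 0.79)]
top stopper_grip [([197.1, 246.4], 0.66)]
top stopper_foot []
top cup_centre [([345.3, 236.6], 0.76), ([195.5, 236.9], 0.48)]
top cup [([345.9, 239.1], 0.91)]
top cup_in [([344.3, 238.9], 0.95)]
top loose_stone [([279.0, 299.6], 0.91)]
top loose_tape [([284.2, 196.3], 0.93)]
top loose_chisel [([400.0, 315.1], 0.57)]
{'intrinsics': array([[417.0934,   0.    , 316.9846],
       [  0.    , 417.0934, 241.3389],
       [  0.    ,   0.    ,   1.    ]]), 'hand_eye': array([[ 0.0003, -0.9654, -0.2609,  0.067 ],
       [ 1.    ,  0.0005, -0.0005, -0.0003],
       [ 0.0006, -0.2609,  0.9654, -0.1424],
       [ 0.    ,  0.    ,  0.    ,  1.    ]])}
```

Run:
```python
from h import *
np.set_printoptions(precision=4,suppress=True)
S={'housing':(252,238.5),'port_mouth':(241.8,202.1),'stopper_grip':(236.3,187.4),'cup_centre':(359.9,280.7),'cup':(359.9,293.5),'cup_in':(358.3,291.7),'loose_stone':(255.2,302.5),'loose_tape':(332,249.4),'loose_chisel':(360.4,369)}
T={'housing':(203.1,228.8),'port_mouth':(196.7,237.2),'stopper_grip':(197.1,246.4),'cup_centre':(345.3,236.6),'cup':(345.9,239.1),'cup_in':(344.3,238.9),'loose_stone':(279,299.6),'loose_tape':(284.2,196.3),'loose_chisel':(400,315.1)}
for n in S: 
    x,e=tri([ray('scene',S[n]),ray('top',T[n])]);print(n,x,e)
```

```text
housing [ 0.5715  0.1934 -0.0121] [np.float64(0.00281248227669821), np.float64(0.002812482276698174)]
port_mouth [0.5374 0.1805 0.1187] [np.float64(0.0009974918896602705), np.float64(0.0009974918896601009)]
stopper_grip [0.5126 0.1672 0.1743] [np.float64(0.0004493802369077855), np.float64(0.00044938023690776883)]
cup_centre [ 0.5476 -0.1537  0.0352] [np.float64(0.0037107977757312462), np.float64(0.0037107977757311968)]
cup [ 0.5448 -0.1574  0.0022] [np.float64(0.003927725509300469), np.float64(0.003927725509300443)]
cup_in [ 0.5449 -0.1532  0.0052] [np.float64(0.003714540626361539), np.float64(0.0037145406263616293)]
loose_stone [ 0.3944  0.0103 -0.0084] [np.float64(0.002694886689443259), np.float64(0.0026948866894432677)]
loose_tape [ 0.6506 -0.0063 -0.0045] [np.float64(0.003054551868862583), np.float64(0.003054551868862502)]
loose_chisel [ 0.36   -0.2822  0.0116] [np.float64(0.0008244789034655646), np.float64(0.0008244789034654856)]
```

View pics/scene0.png

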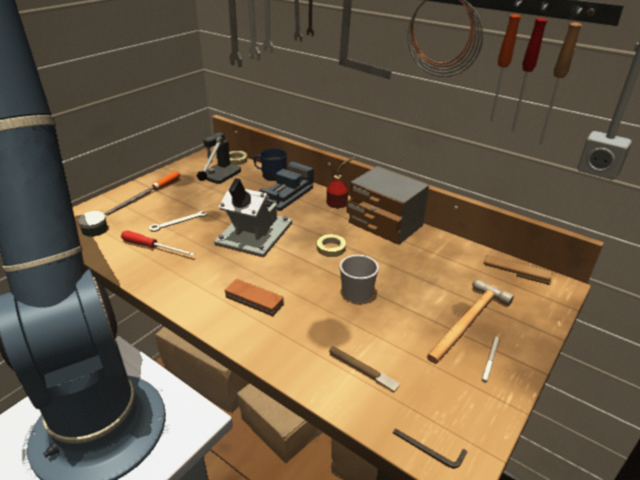

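View pics/top0.png

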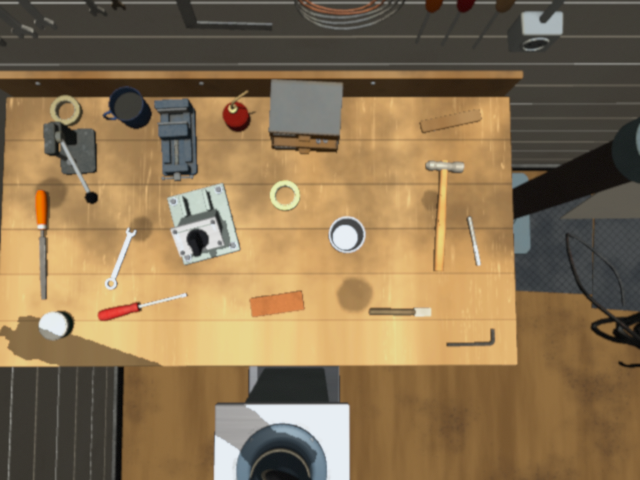

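Call:
{"fn": "servo_tool", "kwargs": {"deltas": [[0, 0, -4, 0, 8.5], [-3, -3, -8, -7, 8.5], [-6, -5.5, -10, -14, 8.5], [-9, -8, -10, -21, 8.5], [-12, -10.5, -10, -28, 8.5], [-15, -13, -10, -35, 8.5], [-18, -15.5, -10, -42, 8.5], [-21, -18, -10, -42, 8.5], [-24, -20.5, -10, -42, 8.5], [-27, -23, -10, -42, 8.5], [-30, -25.5, -10, -42, 8.5], [-33, -28, -10, -42, 8.5], [-35.5, -30.5, -10, -42, 8.5], [-37.8, -32.5, -10, -42, 8.5], [-37.8, -32.5, -10, -42, 8.5], [-37.8, -32.5, -10, -42, 8.5]]}}

```text
t: 2.48
tcp_pos: [0.4901, 0.1587, 0.3315]
orientation: [3.142, 0.0, -2.843]
contact_force: [-0.4, 1.1, -0.1]
opening: 0.0852
```

Run:
```python
from h import *
np.set_printoptions(precision=4,suppress=True)
s=sensors.sense();print(s['t'],s['tcp_pos'],s['orientation'],s['joint_positions'])
snap('wrist','w1.png')
for n in ('port_mouth','stopper_grip','housing'):
    r=models.spot_point(n,'wrist'); print(n,[(np.round(q['point'],1).tolist(),round(q['p'],2)) for q in r[:3]])
```

```text
2.4833 [0.4901 0.1587 0.3315] [ 3.1415  0.0004 -2.843 ] [-0.4808  0.1258  0.0961  1.7732 -0.0127  1.2428  1.488 ]
port_mouth [([210.4, 56.4], 0.4)]
stopper_grip [([320.2, 258.8], 0.97)]
housing []
```

View pics/w1.png

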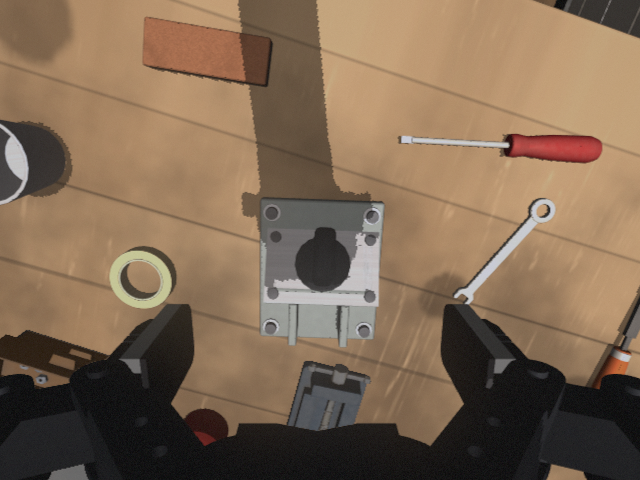

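Run:
```python
from h import *
np.set_printoptions(precision=4,suppress=True)
im=cv2.imread('pics/w1.png')
cv2.imwrite('pics/w1c.png',cv2.resize(im[180:360,230:410],None,fx=3.3,fy=3.3,interpolation=cv2.INTER_CUBIC))
s=dict(tcp_pos=[.4901,.1587,.3315],orientation=[3.1415,.0004,-2.843])
H=[]
for p in [(262,198),(383,203),(374,340),(261,337)]:
    x=atz(*ray('wrist',p,s),0.014);H.append(x);print(x)
H=np.array(H)
print(np.linalg.norm(H-np.roll(H,-1,0),axis=1))
print('yaw',[np.degrees(np.arctan2(*(a-b)[[1,0]])) for a,b in ((H[3],H[0]),(H[2],H[1]))],np.degrees(np.arctan2(*(H[1]-H[0])[[1,0]]))-90,np.degrees(np.arctan2(*(H[2]-H[3])[[1,0]]))-90)
o,d=ray('wrist',(320.2,258.8),s); print('grip at .163',atz(o,d,.166),atz(o,d,.175))
x,e=tri([ray('scene',(236.3,187.4)),ray('top',(197.1,246.4)),(o,d)]);print(x,e)
```

```text
[0.5151 0.1029 0.014 ]
[0.4808 0.2332 0.014 ]
[0.6435 0.2792 0.014 ]
[0.6802 0.1463 0.014 ]
[0.1348 0.169  0.1378 0.1707]
yaw [np.float64(14.74737738230127), np.float64(15.769083887238974)] 14.740106264459683 15.449983983422783
grip at .163 [0.5181 0.1704 0.166 ] [0.5155 0.1695 0.175 ]
[0.5141 0.1685 0.1735] [np.float64(0.0004261396313243681), np.float64(0.00189648280613861), np.float64(0.0020284272683738073)]
```

View pics/w1c.png

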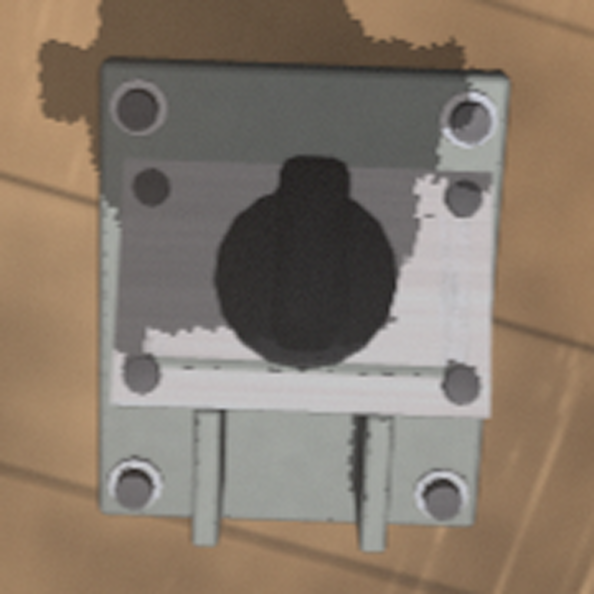

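```bash
cat >> h.py <<'E'
def projw(X,s):
    p=camera_params('wrist');T=np.array(p['hand_eye']);Rt=Ro.from_euler('xyz',s['orientation']).as_matrix()
    Xt=Rt.T@(np.asarray(X)-np.array(s['tcp_pos'])); c=T[:3,:3].T@(Xt-T[:3,3]); q=np.array(p['intrinsics'])@c
    return q[:2]/q[2]
E
python3 - <<'E'
from h import *
from scipy.optimize import least_squares
np.set_printoptions(precision=4,suppress=True)
s=dict(tcp_pos=[.4901,.1587,.3315],orientation=[3.1415,.0004,-2.843])
f=lambda a,b:(230+a/3.3-.35,180+b/3.3-.35)
c,sn=np.cos(np.radians(25)),np.sin(np.radians(25))
m=np.array([-.035,0,.125])
pts=[((-.075,-.07,.014),f(103,62)),((-.075,.07,.014),f(509,74)),((.095,.07,.014),f(474,524)),((.095,-.07,.014),f(101,513))]
for i,j,p in ((-1,-1,(122,160)),(-1,1,(490,172)),(1,1,(490,416)),(1,-1,(112,404))):
    pts.append((m+np.array([.033*i*c,.05*j,.033*i*sn]),f(*p)))
for tag,sub in (('all',pts),('base',pts[:4]),('plate',pts[4:])):
    def R(v):
        r=[]
        for P,q in sub:
            P=Ro.from_euler('z',v[2]).apply(P)+[v[0],v[1],0]; r+=list(projw(P,s)-q)
        return np.array(r)
    o=least_squares(R,[.57,.188,.26]); v=o.x
    print(tag,v,np.degrees(v[2]),o.fun.round(1))
    g=m+.045*np.array([-sn,0,c]); Rz=Ro.from_euler('z',v[2])
    print(' mouth',Rz.apply(m)+[v[0],v[1],0],'grip',Rz.apply(g)+[v[0],v[1],0])
    print(' grip px',projw(Rz.apply(g)+[v[0],v[1],0],s))
E
```

```text
all [0.5701 0.187  0.2656] 15.217452233661424 [-1.8 -0.4  1.   0.1  1.   1.6 -0.8  1.4  0.3 -0.7  0.6 -0.7  0.2 -0.1
 -0.5 -0. ]
 mouth [0.5363 0.1778 0.125 ] grip [0.5179 0.1728 0.1658]
 grip px [323.31   259.3771]
base [0.5694 0.187  0.264 ] 15.127240750406331 [-1.5 -1.1  1.3 -0.4  1.1  1.2 -0.8  0.9]
 mouth [0.5356 0.1779 0.125 ] grip [0.5172 0.1729 0.1658]
 grip px [323.6845 258.5708]
plate [0.5705 0.1871 0.2677] 15.337707380895917 [ 0.1 -0.2  0.4 -0.4  0.1  0.2 -0.6  0.5]
 mouth [0.5367 0.1778 0.125 ] grip [0.5184 0.1728 0.1658]
 grip px [323.1058 259.8435]
```

Call:
{"fn": "servo_tool", "kwargs": {"deltas": [[-1.5, 0.3, 2, 1, 8.5], [-3.1, 0.5, 5, 1.9, 8.5], [-3.1, 0.5, 8, 1.9, 6], [-3.1, 0.5, 11, 1.9, 5], [-3.1, 0.5, 14, 1.9, 5], [-3.1, 0.5, 16.5, 1.9, 5], [-3.1, 0.5, 18.4, 1.9, 5], [-3.1, 0.5, 18.4, 1.9, 5], [-3.1, 0.5, 18.4, 1.9, 5]]}}

```text
t: 3.43
tcp_pos: [0.5168, 0.1757, 0.1467]
orientation: [3.141, -0.002, -2.87]
contact_force: [0.3, -0.4, 0.4]
opening: 0.0503
```

Run:
```python
from h import *
np.set_printoptions(precision=4,suppress=True)
s=sensors.sense();print(s['t'],s['tcp_pos'],s['orientation'],s['contact_force'],s['wrist_torque'])
a=snap('wrist','w2.png');b=snap('scene','s2.png')
cv2.imwrite('pics/s2c.png',cv2.resize(b[140:270,180:320,::-1],None,fx=4,fy=4))
```

```text
3.4333 [0.5168 0.1757 0.1467] [ 3.1415 -0.002  -2.8695] [ 0.2914 -0.4054  0.3821] [ 0.0636 -0.0114 -0.0143]
```

View pics/w2.png

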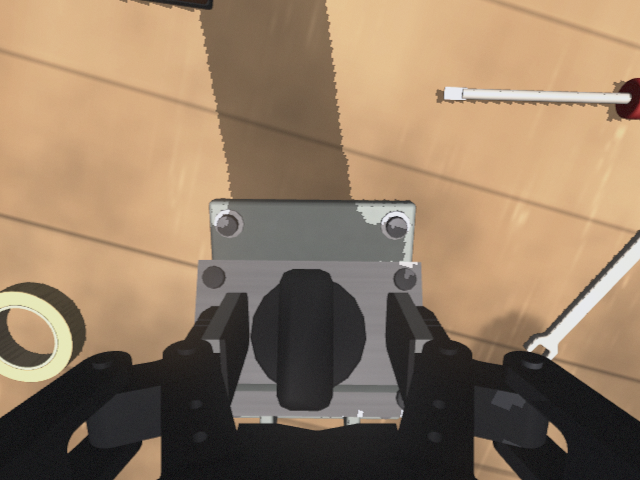

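View pics/s2c.png

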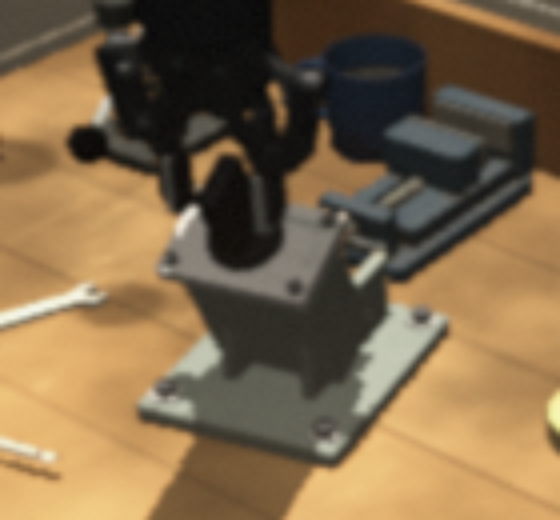

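Call:
{"fn": "servo_tool", "kwargs": {"deltas": [[0, -0.32, 0, 0, 5], [0, -0.32, 0, 0, 5], [0, -0.32, 0, 0, 3], [0, -0.32, 0, 0, 2.2], [0, -0.32, 0, 0, 2.2]]}}

```text
t: 3.95
tcp_pos: [0.5185, 0.1717, 0.1477]
orientation: [3.141, 0.001, -2.872]
contact_force: [0.3, 1.1, -1.1]
opening: 0.0221
```

Run:
```python
from h import *
np.set_printoptions(precision=4,suppress=True)
s=sensors.sense();print(s['t'],s['tcp_pos'],s['orientation'],s['contact_force'],s['wrist_torque'],s['opening'])
a=snap('wrist','w3.png')
```

```text
3.95 [0.5185 0.1717 0.1477] [ 3.1413  0.0007 -2.8716] [ 0.2957  1.0768 -1.0866] [ 0.0055  0.0505 -0.029 ] 0.022091607972288638
```

View pics/w3.png

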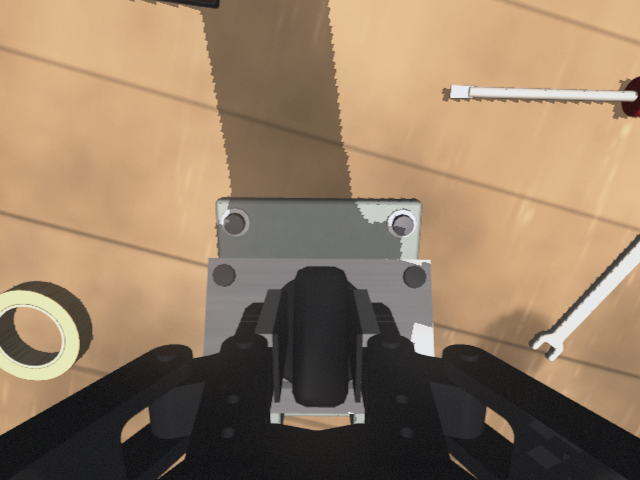

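Call:
{"fn": "servo_tool", "kwargs": {"deltas": [[0, 0.1, 0, 0, 2.0], [0, 0.1, 0, 0, 1.2], [0, 0.1, 0, 0, 0.5], [0, 0.1, 0, 0, 0.5], [0, 0.1, 0, 0, 0.5], [0, 0.1, 0, 0, 0.5], [0, 0.1, 0, 0, 0.5]]}}

```text
t: 4.58
tcp_pos: [0.5181, 0.1726, 0.1474]
orientation: [3.141, 0.0, -2.872]
contact_force: [-0.9, -0.8, 1.7]
opening: 0.0153
```

Run:
```python
from h import *
np.set_printoptions(precision=4,suppress=True)
s=sensors.sense();print(s['t'],s['tcp_pos'],s['orientation'],s['contact_force'],s['wrist_torque'],s['opening'])
# planned rock waypoints (tool frame at the straight pose; tool x=-housing x, y=housing y, z down)
a=np.radians(25)
for L in (45,46,65,66):
  for th in (4,7,8,10,12):
    t=np.radians(th)
    d=np.array([-np.sin(a)*np.cos(t),np.sin(t),np.cos(a)*np.cos(t)])*L-np.array([-np.sin(a),0,np.cos(a)])*L
    yaw=np.degrees(np.arctan2(np.sin(t),np.sin(a)*np.cos(t)))
    print(L,th,'tool mm',(-d[0]).round(1),d[1].round(1),(-d[2]).round(1),'turn about tool z',yaw.round(1),'(for +y)')
```

```text
4.5833 [0.5181 0.1726 0.1474] [ 3.1415  0.     -2.8715] [-0.9494 -0.8472  1.7125] [-0.1474  0.1932 -0.0655] 0.01533237336910019
45 4 tool mm -0.0 3.1 0.1 turn about tool z 9.4 (for +y)
45 7 tool mm -0.1 5.5 0.3 turn about tool z 16.2 (for +y)
45 8 tool mm -0.2 6.3 0.4 turn about tool z 18.4 (for +y)
45 10 tool mm -0.3 7.8 0.6 turn about tool z 22.6 (for +y)
45 12 tool mm -0.4 9.4 0.9 turn about tool z 26.7 (for +y)
46 4 tool mm -0.0 3.2 0.1 turn about tool z 9.4 (for +y)
46 7 tool mm -0.1 5.6 0.3 turn about tool z 16.2 (for +y)
46 8 tool mm -0.2 6.4 0.4 turn about tool z 18.4 (for +y)
46 10 tool mm -0.3 8.0 0.6 turn about tool z 22.6 (for +y)
46 12 tool mm -0.4 9.6 0.9 turn about tool z 26.7 (for +y)
65 4 tool mm -0.1 4.5 0.1 turn about tool z 9.4 (for +y)
65 7 tool mm -0.2 7.9 0.4 turn about tool z 16.2 (for +y)
65 8 tool mm -0.3 9.0 0.6 turn about tool z 18.4 (for +y)
65 10 tool mm -0.4 11.3 0.9 turn about tool z 22.6 (for +y)
65 12 tool mm -0.6 13.5 1.3 turn about tool z 26.7 (for +y)
66 4 tool mm -0.1 4.6 0.1 turn about tool z 9.4 (for +y)
66 7 tool mm -0.2 8.0 0.4 turn about tool z 16.2 (for +y)
66 8 tool mm -0.3 9.2 0.6 turn about tool z 18.4 (for +y)
66 10 tool mm -0.4 11.5 0.9 turn about tool z 22.6 (for +y)
66 12 tool mm -0.6 13.7 1.3 turn about tool z 26.7 (for +y)
```

Call:
{"fn": "servo_tool", "kwargs": {"deltas": [[0, 0.16, 0, 4.5, 0.5], [0, 0.31, 0.01, 9.4, 0.5], [-0.01, 0.43, 0.02, 13, 0.5], [-0.01, 0.55, 0.03, 16.2, 0.5], [-0.01, 0.55, 0.03, 16.2, 0.5]]}}

```text
t: 5.0
tcp_pos: [0.5176, 0.1797, 0.1478]
orientation: [3.139, 0.003, 3.13]
contact_force: [-0.0, -0.1, 4.0]
opening: 0.0153
```

Run:
```python
from h import *
np.set_printoptions(precision=4,suppress=True)
s=sensors.sense();print(s['t'],s['tcp_pos'],s['orientation'],s['contact_force'],s['wrist_torque'],s['opening'])
a=snap('wrist','w4.png')
```

```text
5.0 [0.5176 0.1797 0.1478] [3.1391 0.0026 3.1304] [-0.0056 -0.0849  4.029 ] [1.2259 0.1193 0.482 ] 0.015334973418112291
```

View pics/w4.png

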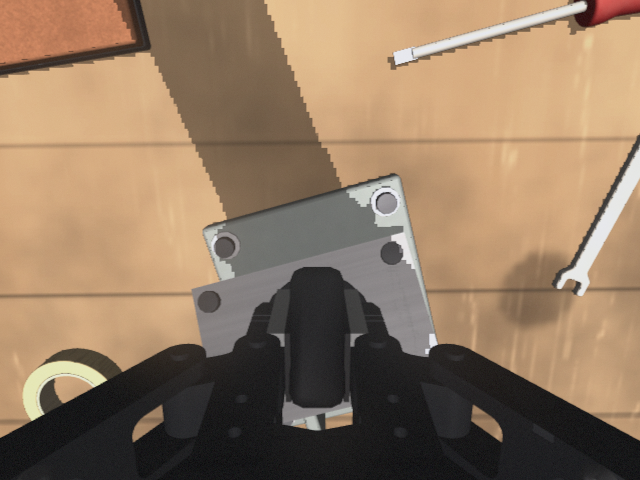

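```bash
cat >> h.py <<'E'
A=np.radians(25)
def rock(L,th,L0=45.):
    "tool pose (mm, deg) in the straight start tool frame, grip L mm out, rocked th deg (left +)"
    t=np.radians(th)
    d=np.array([-np.sin(A)*np.cos(t),np.sin(t),np.cos(A)*np.cos(t)])*L-np.array([-np.sin(A),0,np.cos(A)])*L0
    return np.array([-d[0],d[1],-d[2],np.degrees(np.arctan2(np.sin(t),np.sin(A)*np.cos(t)))])
def rows(cur,tg):
    c=np.radians(cur[3]);out=[]
    for T in tg:
        e=np.array(T)-cur
        x=np.cos(c)*e[0]+np.sin(c)*e[1];y=-np.sin(c)*e[0]+np.cos(c)*e[1]
        out.append([round(x/10,2),round(y/10,2),round(e[2]/10,2),round(e[3],1),0.5])
    return out
E
python3 - <<'E'
from h import *
print(rows(rock(45,7),[rock(45,t) for t in (8,8,6,4,2,0,-2,-4,-5.5,-7,-8,-8)]))
E
```

```text
[[np.float64(0.02), np.float64(0.08), np.float64(0.01), np.float64(2.2), 0.5], [np.float64(0.02), np.float64(0.08), np.float64(0.01), np.float64(2.2), 0.5], [np.float64(-0.02), np.float64(-0.08), np.float64(-0.01), np.float64(-2.2), 0.5], [np.float64(-0.06), np.float64(-0.23), np.float64(-0.02), np.float64(-6.8), 0.5], [np.float64(-0.1), np.float64(-0.38), np.float64(-0.03), np.float64(-11.5), 0.5], [np.float64(-0.14), np.float64(-0.53), np.float64(-0.03), np.float64(-16.2), 0.5], [np.float64(-0.18), np.float64(-0.68), np.float64(-0.03), np.float64(-20.9), 0.5], [np.float64(-0.23), np.float64(-0.83), np.float64(-0.02), np.float64(-25.6), 0.5], [np.float64(-0.27), np.float64(-0.94), np.float64(-0.01), np.float64(-29.0), 0.5], [np.float64(-0.31), np.float64(-1.05), np.float64(0.0), np.float64(-32.4), 0.5], [np.float64(-0.33), np.float64(-1.13), np.float64(0.01), np.float64(-34.6), 0.5], [np.float64(-0.33), np.float64(-1.13), np.float64(0.01), np.float64(-34.6), 0.5]]
```

Call:
{"fn": "servo_tool", "kwargs": {"deltas": [[0.02, 0.08, 0.01, 2.2, 0.5], [0.02, 0.08, 0.01, 2.2, 0.5], [-0.02, -0.08, -0.01, -2.2, 0.5], [-0.06, -0.23, -0.02, -6.8, 0.5], [-0.1, -0.38, -0.03, -11.5, 0.5], [-0.14, -0.53, -0.03, -16.2, 0.5], [-0.18, -0.68, -0.03, -20.9, 0.5], [-0.23, -0.83, -0.02, -25.6, 0.5], [-0.27, -0.94, -0.01, -29, 0.5], [-0.31, -1.05, 0, -32.4, 0.5], [-0.33, -1.13, 0.01, -34.6, 0.5], [-0.33, -1.13, 0.01, -34.6, 0.5]]}}

```text
t: 6.05
tcp_pos: [0.5212, 0.1657, 0.1477]
orientation: [-3.14, 0.002, -2.553]
contact_force: [-1.2, 1.4, 5.5]
opening: 0.0157
```

Run:
```python
from h import *
np.set_printoptions(precision=4,suppress=True)
s=sensors.sense();print(s['t'],s['tcp_pos'],s['orientation'],s['contact_force'],s['wrist_torque'],s['opening'])
# measured in straight frame
d=s['tcp_pos']-np.array([.5181,.1726,.1474]);a=-2.8715
print(d@[np.cos(a),np.sin(a),0],d@[np.sin(a),-np.cos(a),0],np.degrees(-(s['orientation'][2]+2.8715)))
print([list(map(float,r)) for r in rows(rock(45,-8),[rock(45,t) for t in (-6,-4,-2,0)]+[rock(45+l,0) for l in (2,4,6,8,10,12,14,15,15)])])
```

```text
6.05 [0.5212 0.1657 0.1477] [-3.1404  0.0022 -2.5531] [-1.2131  1.3534  5.5068] [-1.2464 -0.7264 -1.2136] 0.01574080901293061
-0.0011223844614901024 -0.007471782861544231 -18.244563494097502
[[-0.04, 0.15, -0.02, 4.4, 0.5], [-0.09, 0.3, -0.03, 9.0, 0.5], [-0.13, 0.45, -0.04, 13.7, 0.5], [-0.18, 0.6, -0.04, 18.4, 0.5], [-0.1, 0.63, -0.22, 18.4, 0.5], [-0.02, 0.65, -0.4, 18.4, 0.5], [0.06, 0.68, -0.58, 18.4, 0.5], [0.14, 0.71, -0.76, 18.4, 0.5], [0.22, 0.73, -0.95, 18.4, 0.5], [0.3, 0.76, -1.13, 18.4, 0.5], [0.38, 0.79, -1.31, 18.4, 0.5], [0.42, 0.8, -1.4, 18.4, 0.5], [0.42, 0.8, -1.4, 18.4, 0.5]]
```

Call:
{"fn": "servo_tool", "kwargs": {"deltas": [[-0.04, 0.15, -0.02, 4.4, 0.5], [-0.09, 0.3, -0.03, 9, 0.5], [-0.13, 0.45, -0.04, 13.7, 0.5], [-0.18, 0.6, -0.04, 18.4, 0.5], [-0.1, 0.63, -0.22, 18.4, 0.5], [-0.02, 0.65, -0.4, 18.4, 0.5], [0.06, 0.68, -0.58, 18.4, 0.5], [0.14, 0.71, -0.76, 18.4, 0.5], [0.14, 0.71, -0.76, 18.4, 0.5]]}}

```text
t: 6.8
tcp_pos: [0.5148, 0.1712, 0.1547]
orientation: [-3.141, -0.0, -2.871]
contact_force: [1.1, 0.5, 0.4]
opening: 0.0155
```

```bash
cat >> h.py <<'E'
def st():
    np.set_printoptions(precision=4,suppress=True)
    s=sensors.sense();print(s['t'],s['tcp_pos'],s['orientation'],'F',s['contact_force'],'M',s['wrist_torque'],s['opening'])
    d=s['tcp_pos']-np.array([.5181,.1726,.1474]);a=-2.8715
    print('straight frame mm',1000*d@[np.cos(a),np.sin(a),0],1000*d@[np.sin(a),-np.cos(a),0],-1000*d[2],np.degrees(-(s['orientation'][2]+2.8715)))
    return s
E
python3 - <<'E'
from h import *
s=st();a=snap('wrist','w5.png')
E
```

```text
6.8 [0.5148 0.1712 0.1547] [-3.1414 -0.0001 -2.8712] F [1.1026 0.5292 0.3966] M [ 0.0157 -0.2909  0.0291] 0.015535576899359761
straight frame mm 3.61043628441861 -0.489117512968177 -7.3221390759358185 -0.01639308088373021
```

View pics/w5.png

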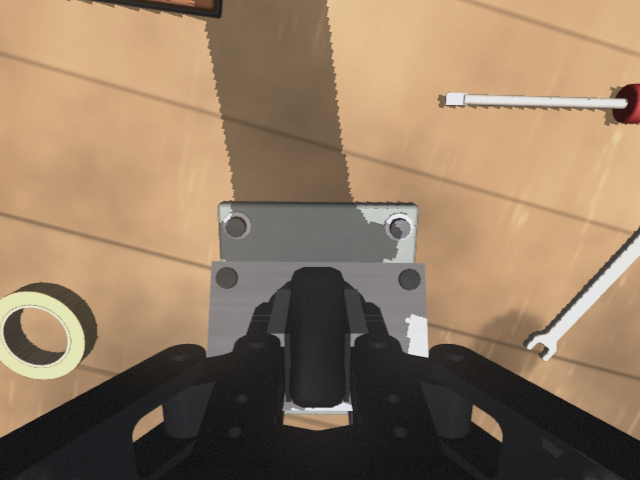

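Call:
{"fn": "servo_tool", "kwargs": {"deltas": [[0.08, 0.03, -0.18, 0, 0.5], [0.17, 0.03, -0.36, 0, 0.5], [0.25, 0.04, -0.54, 0, 0.5], [0.34, 0.04, -0.73, 0, 0.5], [0.42, 0.04, -0.91, 0, 0.5], [0.49, 0.04, -1.05, 0, 0.5], [0.49, 0.04, -1.05, 0, 0.5]]}}

```text
t: 7.43
tcp_pos: [0.5097, 0.1706, 0.1653]
orientation: [3.142, -0.0, -2.872]
contact_force: [0.0, -0.1, -0.4]
opening: 0.0151
```

Run:
```python
from h import *
s=st()
print([list(map(float,r)) for r in rows(rock(64.6,0),[rock(64.6,t) for t in (2,4,6,8,9.5,11,11)])])
```

```text
7.4333 [0.5097 0.1706 0.1653] [ 3.1416 -0.0004 -2.8715] F [ 0.0202 -0.1368 -0.4216] M [-0.1269 -0.1398 -0.0274] 0.01508471577386408
straight frame mm 8.660951043221539 0.370801248111195 -17.891511000918488 0.00023339306155303817
[[-0.0, 0.23, 0.0, 4.7, 0.5], [-0.01, 0.45, 0.01, 9.4, 0.5], [-0.01, 0.68, 0.03, 14.0, 0.5], [-0.03, 0.9, 0.06, 18.4, 0.5], [-0.04, 1.07, 0.08, 21.6, 0.5], [-0.05, 1.23, 0.11, 24.7, 0.5], [-0.05, 1.23, 0.11, 24.7, 0.5]]
```

Call:
{"fn": "servo_tool", "kwargs": {"deltas": [[0, 0.23, 0, 4.7, 0.5], [-0.01, 0.45, 0.01, 9.4, 0.5], [-0.01, 0.68, 0.03, 14, 0.5], [-0.03, 0.9, 0.06, 18.4, 0.5], [-0.04, 1.07, 0.08, 21.6, 0.5], [-0.05, 1.23, 0.11, 24.7, 0.5], [-0.05, 1.23, 0.11, 24.7, 0.5]]}}

```text
t: 8.02
tcp_pos: [0.5092, 0.184, 0.1652]
orientation: [3.139, 0.005, 2.981]
contact_force: [5.0, -0.8, 0.8]
opening: 0.0154
```

Run:
```python
from h import *
s=st();a=snap('wrist','w6.png')
print([list(map(float,r)) for r in rows(rock(64.6,11),[rock(64.6,t) for t in (9,7,5,3,1,-1,-3,-5,-7,-9,-10,-11,-11)])])
```

```text
8.0167 [0.5092 0.184  0.1652] [3.1386 0.005  2.9814] F [ 4.9941 -0.8328  0.8466] M [ 0.6883 -1.1496  0.2786] 0.0154242042839651
straight frame mm 5.5274020679235445 13.354761378628524 -17.762506562615354 -335.34376451853046
[[-0.08, -0.21, -0.04, -4.2, 0.5], [-0.16, -0.42, -0.06, -8.5, 0.5], [-0.24, -0.62, -0.09, -13.0, 0.5], [-0.33, -0.83, -0.1, -17.6, 0.5], [-0.42, -1.04, -0.11, -22.3, 0.5], [-0.52, -1.24, -0.11, -27.1, 0.5], [-0.61, -1.45, -0.1, -31.8, 0.5], [-0.71, -1.65, -0.09, -36.4, 0.5], [-0.82, -1.85, -0.06, -40.9, 0.5], [-0.92, -2.04, -0.04, -45.2, 0.5], [-0.98, -2.14, -0.02, -47.3, 0.5], [-1.03, -2.24, 0.0, -49.4, 0.5], [-1.03, -2.24, 0.0, -49.4, 0.5]]
```

View pics/w6.png

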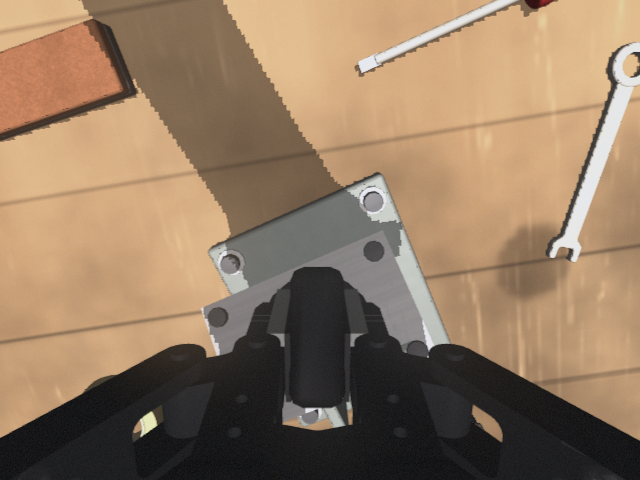

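Call:
{"fn": "servo_tool", "kwargs": {"deltas": [[-0.08, -0.21, -0.04, -4.2, 0.5], [-0.16, -0.42, -0.06, -8.5, 0.5], [-0.24, -0.62, -0.09, -13, 0.5], [-0.33, -0.83, -0.1, -17.6, 0.5], [-0.42, -1.04, -0.11, -22.3, 0.5], [-0.52, -1.24, -0.11, -27.1, 0.5], [-0.61, -1.45, -0.1, -31.8, 0.5], [-0.71, -1.65, -0.09, -36.4, 0.5], [-0.82, -1.85, -0.06, -40.9, 0.5], [-0.92, -2.04, -0.04, -45.2, 0.5], [-0.98, -2.14, -0.02, -47.3, 0.5], [-1.03, -2.24, 0, -49.4, 0.5], [-1.03, -2.24, 0, -49.4, 0.5]]}}

```text
t: 9.15
tcp_pos: [0.5159, 0.1582, 0.1648]
orientation: [-3.139, 0.004, -2.442]
contact_force: [4.8, -0.0, 2.2]
opening: 0.015
```

Run:
```python
from h import *
s=st()
print([list(map(float,r)) for r in rows(rock(64.6,-11),[rock(64.6,t) for t in (-9,-7,-5,-3,-1,0)]+[rock(64.6+l,0) for l in (2,4,6,8,10,12,14,16,16)])])
```

```text
9.15 [0.5159 0.1582 0.1648] [-3.1391  0.0038 -2.4421] F [ 4.7644 -0.0005  2.181 ] M [-0.6864 -1.8755 -0.5749] 0.014992326398550136
straight frame mm 6.001384391508576 -13.294252745592914 -17.446878465668142 -24.603828335749753
[[-0.08, 0.21, -0.04, 4.2, 0.5], [-0.16, 0.42, -0.06, 8.5, 0.5], [-0.24, 0.62, -0.09, 13.0, 0.5], [-0.33, 0.83, -0.1, 17.6, 0.5], [-0.42, 1.04, -0.11, 22.3, 0.5], [-0.47, 1.14, -0.11, 24.7, 0.5], [-0.39, 1.18, -0.29, 24.7, 0.5], [-0.32, 1.21, -0.47, 24.7, 0.5], [-0.24, 1.25, -0.65, 24.7, 0.5], [-0.16, 1.28, -0.83, 24.7, 0.5], [-0.09, 1.32, -1.01, 24.7, 0.5], [-0.01, 1.35, -1.2, 24.7, 0.5], [0.07, 1.39, -1.38, 24.7, 0.5], [0.14, 1.42, -1.56, 24.7, 0.5], [0.14, 1.42, -1.56, 24.7, 0.5]]
```

Call:
{"fn": "servo_tool", "kwargs": {"deltas": [[-0.08, 0.21, -0.04, 4.2, 0.5], [-0.16, 0.42, -0.06, 8.5, 0.5], [-0.24, 0.62, -0.09, 13, 0.5], [-0.33, 0.83, -0.1, 17.6, 0.5], [-0.42, 1.04, -0.11, 22.3, 0.5], [-0.47, 1.14, -0.11, 24.7, 0.5], [-0.47, 1.14, -0.11, 24.7, 0.5], [-0.39, 1.18, -0.29, 24.7, 0.5], [-0.32, 1.21, -0.47, 24.7, 0.5], [-0.24, 1.25, -0.65, 24.7, 0.5], [-0.16, 1.28, -0.83, 24.7, 0.5], [-0.16, 1.28, -0.83, 24.7, 0.5]]}}

```text
t: 10.15
tcp_pos: [0.5061, 0.1699, 0.1725]
orientation: [3.141, -0.001, -2.871]
contact_force: [2.2, 1.8, 1.3]
opening: 0.015
```

Run:
```python
from h import *
s=st();a=snap('wrist','w7.png')
```

```text
10.15 [0.5061 0.1699 0.1725] [ 3.1411 -0.001  -2.8711] F [2.1796 1.8483 1.2775] M [ 0.0917 -0.3645  0.0499] 0.015046337169722994
straight frame mm 12.3435428953438 0.5726096415880078 -25.088922672290348 -0.020130587318992255
```

View pics/w7.png

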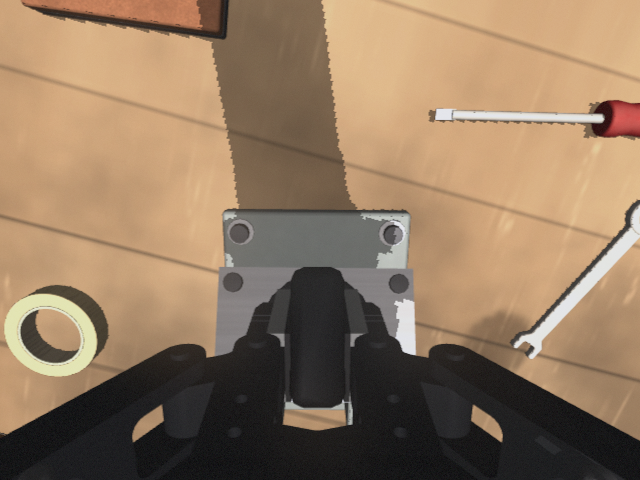

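Call:
{"fn": "servo_tool", "kwargs": {"deltas": [[0.17, 0, -0.36, 0, 0.5], [0.34, 0, -0.73, 0, 0.5], [0.51, 0, -1.09, 0, 0.5], [0.72, 0, -1.54, 0, 0.5], [0.93, 0, -1.99, 0, 0.5], [1.14, 0, -2.45, 0, 0.5], [1.35, 0, -2.9, 0, 0.5], [1.56, 0, -3.35, 0, 0.5], [1.77, 0, -3.81, 0, 0.5], [1.98, 0, -4.26, 0, 0.5], [2.2, 0, -4.71, 0, 0.5], [2.41, 0, -5.17, 0, 0.5], [2.62, 0, -5.62, 0, 0.5], [2.62, 0, -5.62, 0, 0.5]]}}

```text
t: 11.37
tcp_pos: [0.4816, 0.1629, 0.2295]
orientation: [3.141, 0.002, -2.871]
contact_force: [0.2, -1.0, -0.9]
opening: 0.0156
```

Run:
```python
from h import *
s=st();a=snap('wrist','w8.png');b=snap('scene','s8.png')
cv2.imwrite('pics/s8c.png',cv2.resize(b[110:270,170:330,::-1],None,fx=3.5,fy=3.5))
```

```text
11.3667 [0.4816 0.1629 0.2295] [ 3.1412  0.0016 -2.8715] F [ 0.197  -1.0489 -0.8804] M [ 0.0082 -0.0308  0.006 ] 0.015603506799904441
straight frame mm 37.784918510470064 0.395104026502889 -82.06116579167602 -2.686735570987859e-05
```

View pics/w8.png

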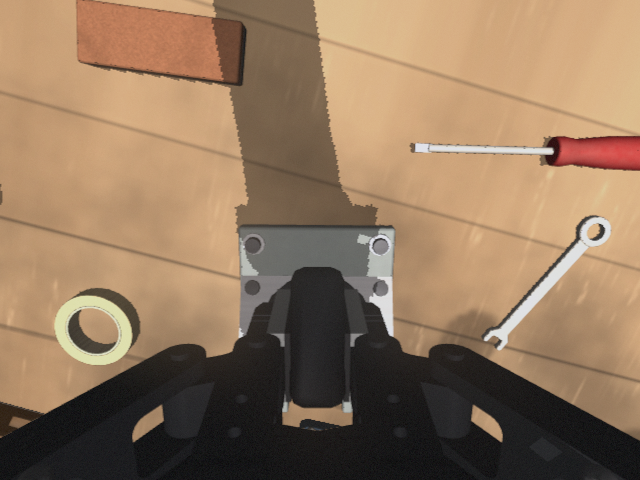

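View pics/s8c.png

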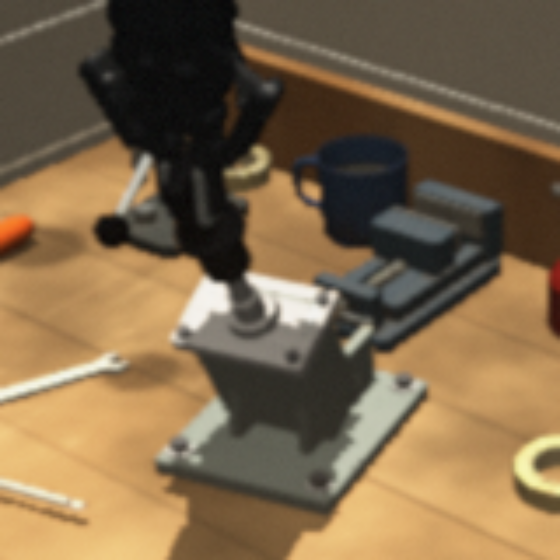

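Run:
```python
from h import *
def pose(ph,dep):
    p=np.radians(ph)
    g=dep*np.array([np.sin(A),-np.cos(A)])+145*np.array([-np.sin(p),np.cos(p)])  # rel mouth, housing x,z
    g0=45*np.array([-np.sin(A),np.cos(A)])
    return np.array([-(g-g0)[0],0.4,-(g-g0)[1],0])
cur=np.array([37.8,.4,-82.1,0])
ph=[25,24,22,20,18,16,14,12,10,8,6,4,2,0,-1.5,-1.5]
dep=[8]+list(np.linspace(8,2,13))+[2,2]
for r in rows(cur,[pose(a,b) for a,b in zip(ph,dep)]): print(list(map(float,r)))
```

```text
[0.11, 0.0, -0.13, 0.0, 0.5]
[-0.12, 0.0, -0.23, 0.0, 0.5]
[-0.57, 0.0, -0.48, 0.0, 0.5]
[-1.02, 0.0, -0.7, 0.0, 0.5]
[-1.48, 0.0, -0.91, 0.0, 0.5]
[-1.94, 0.0, -1.11, 0.0, 0.5]
[-2.41, 0.0, -1.28, 0.0, 0.5]
[-2.88, 0.0, -1.44, 0.0, 0.5]
[-3.35, 0.0, -1.58, 0.0, 0.5]
[-3.83, 0.0, -1.71, 0.0, 0.5]
[-4.31, 0.0, -1.81, 0.0, 0.5]
[-4.8, 0.0, -1.9, 0.0, 0.5]
[-5.28, 0.0, -1.98, 0.0, 0.5]
[-5.77, 0.0, -2.03, 0.0, 0.5]
[-6.15, 0.0, -2.03, 0.0, 0.5]
[-6.15, 0.0, -2.03, 0.0, 0.5]
```

Call:
{"fn": "servo_tool", "kwargs": {"deltas": [[0.11, 0, -0.13, 0, 0.5], [-0.12, 0, -0.23, 0, 0.5], [-0.57, 0, -0.48, 0, 0.5], [-1.02, 0, -0.7, 0, 0.5], [-1.48, 0, -0.91, 0, 0.5], [-1.94, 0, -1.11, 0, 0.5], [-1.94, 0, -1.11, 0, 0.5]]}}

```text
t: 12.05
tcp_pos: [0.5006, 0.168, 0.2394]
orientation: [-3.141, -0.001, -2.872]
contact_force: [-3.3, -1.0, -2.3]
opening: 0.0155
```

Run:
```python
from h import *
s=st();a=snap('wrist','w9.png');b=snap('scene','s9.png')
cv2.imwrite('pics/s9c.png',np.hstack([cv2.resize(b[110:270,170:330,::-1],(400,400)),cv2.resize(a[200:440,200:440,::-1],(400,400))]))
```

```text
12.05 [0.5006 0.168  0.2394] [-3.1414 -0.0009 -2.8717] F [-3.2832 -0.9865 -2.3029] M [-0.4167  1.3067 -0.0107] 0.015468218208394557
straight frame mm 18.07795813118086 0.2792205439397348 -92.02048546290884 0.010609410042086789
```

View pics/s9c.png

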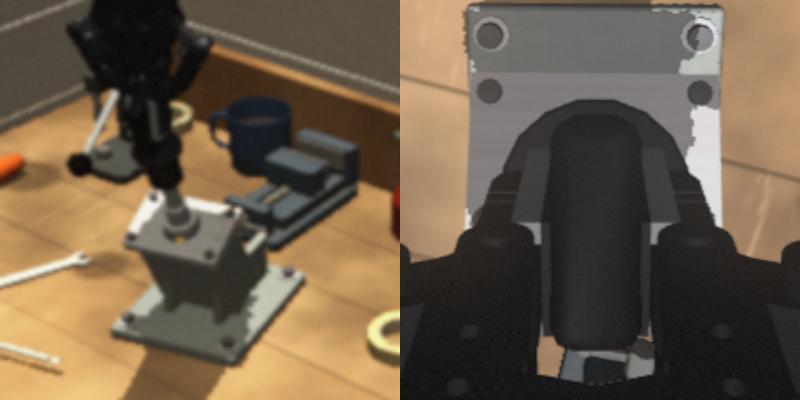

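Call:
{"fn": "servo_tool", "kwargs": {"deltas": [[-0.47, 0, -0.17, 0, 0.5], [-0.94, 0, -0.33, 0, 0.5], [-1.41, 0, -0.47, 0, 0.5], [-1.89, 0, -0.6, 0, 0.5], [-2.37, 0, -0.7, 0, 0.5], [-2.86, 0, -0.79, 0, 0.5], [-3.34, 0, -0.87, 0, 0.5], [-3.83, 0, -0.92, 0, 0.5], [-4.2, 0, -0.92, 0, 0.5], [-4.2, 0, -0.92, 0, 0.5]]}}

```text
t: 12.98
tcp_pos: [0.5415, 0.1795, 0.2488]
orientation: [3.141, 0.001, -2.872]
contact_force: [-4.4, -1.4, 0.7]
opening: 0.0152
```

Run:
```python
from h import *
s=st();a=snap('wrist','w10.png');b=snap('scene','s10.png')
cv2.imwrite('pics/s10c.png',np.hstack([cv2.resize(b[110:270,170:330,::-1],(400,400)),cv2.resize(a[200:440,200:440,::-1],(400,400))]))
```

```text
12.9833 [0.5415 0.1795 0.2488] [ 3.1415  0.0008 -2.8715] F [-4.3858 -1.3731  0.7229] M [-0.3723  1.1006 -0.0068] 0.015231733340257717
straight frame mm -24.382019165232062 0.4270106945412017 -101.38459380120283 0.001493751504386464
```

View pics/s10c.png

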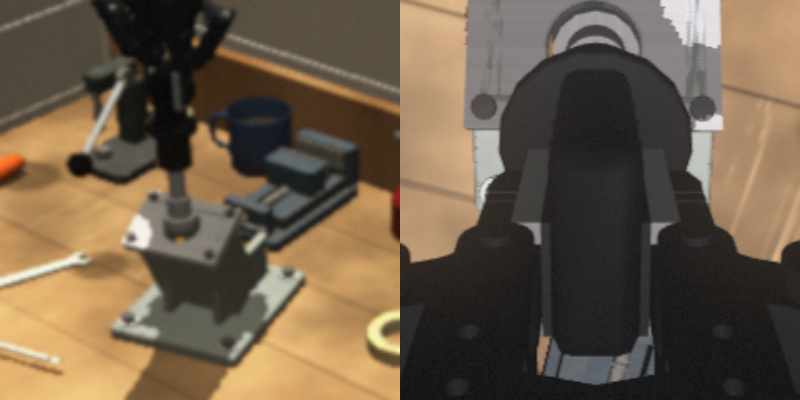

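Call:
{"fn": "servo_tool", "kwargs": {"deltas": [[0.2, 0, -1, 0, 0.5], [0.2, 0, -2.5, 0, 0.5], [0.2, 0, -4, 0, 0.5], [0.2, 0, -5, 0, 0.5], [0.4, -1, -5, 0, 0.5], [1, -3, -5, 0, 0.5], [1.7, -5.5, -5, 0, 0.5], [2.4, -8.5, -5, 0, 0.5], [3.2, -11.5, -5, 0, 0.5], [4, -14.5, -5, 0, 0.5], [4.8, -17.5, -5, 0, 0.5], [5.6, -20.5, -5, 0, 0.5], [6.3, -23.5, -5, 0, 0.5], [7, -26, -5, 0, 0.5], [7.5, -28.5, -5, 0, 0.5], [8, -30.5, -5, 0, 0.5], [8.4, -31.6, -5, 0, 0.5], [8.6, -32.3, -5, 0, 0.5], [8.6, -32.3, -5, 0, 0.5]]}}

```text
t: 14.67
tcp_pos: [0.5436, -0.1567, 0.2985]
orientation: [-3.141, 0.0, -2.874]
contact_force: [0.0, -0.3, -1.0]
opening: 0.0152
```

Run:
```python
from h import *
s=st();a=snap('wrist','w11.png');b=snap('scene','s11.png');t=snap('top','t11.png')
for c in ('scene','top','wrist'):
  for n in ('stopper_foot','stopper_grip','cup_centre','cup','cup_in'):
    r=models.spot_point(n,c); print(c,n,[(np.round(q['point'],1).tolist(),round(q['p'],2)) for q in r[:3]])
cv2.imwrite('pics/s11c.png',np.hstack([cv2.resize(b[130:330,270:470,::-1],(400,400)),cv2.resize(a[120:440,160:480,::-1],(400,400))]))
cv2.imwrite('pics/t11c.png',cv2.resize(t[150:300,270:430,::-1],None,fx=4,fy=4))
```

```text
14.6667 [ 0.5436 -0.1567  0.2985] [-3.141   0.0001 -2.8741] F [ 0.0284 -0.2965 -0.9566] M [0.0061 0.0361 0.0299] 0.015181474251327286
straight frame mm 63.31386028202336 -324.1523954625357 -151.13631823300264 0.14625556480141616
scene stopper_foot [([363.5, 230.5], 0.82), ([360.2, 294.4], 0.73)]
scene stopper_grip [([365.7, 168.2], 0.78)]
scene cup_centre [([359.9, 276.6], 0.76)]
scene cup []
scene cup_in [([357.9, 291.9], 0.83), ([361.4, 371.0], 0.63)]
top stopper_foot [([204.7, 228.8], 0.74)]
top stopper_grip []
top cup_centre [([399.8, 314.7], 0.52)]
top cup []
top cup_in []
wrist stopper_foot [([319.4, 229.7], 0.82)]
wrist stopper_grip [([314.6, 324.3], 0.93), ([320.2, 229.2], 0.31)]
wrist cup_centre [([317.3, 210.4], 0.56)]
wrist cup [([314.6, 196.9], 0.73), ([601.4, 295.3], 0.7)]
wrist cup_in [([322.4, 197.0], 0.76)]
```

View pics/s11c.png

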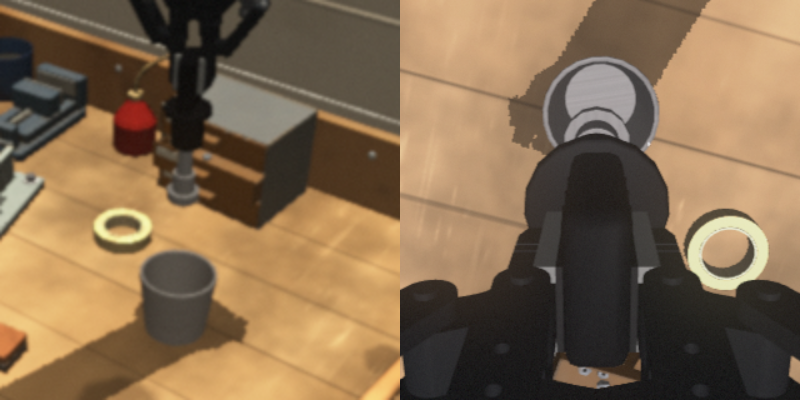

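View pics/w11.png

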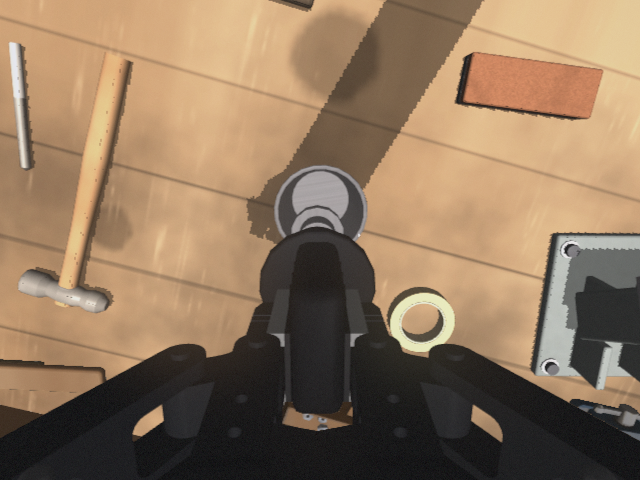

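View pics/t11c.png

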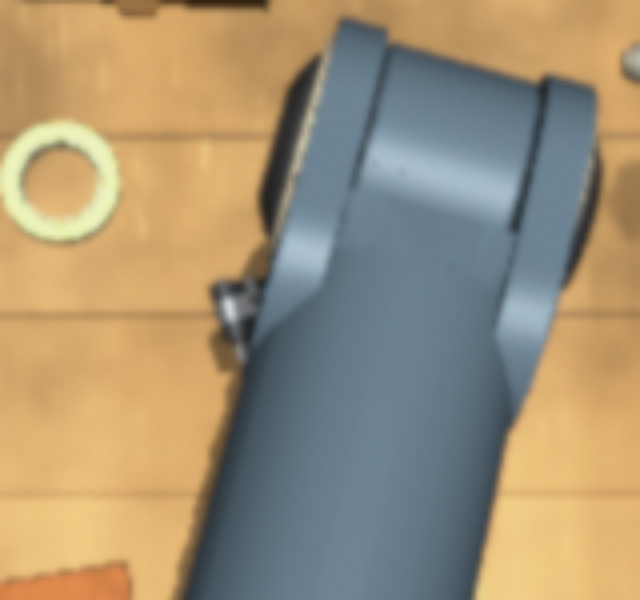

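Run:
```python
from h import *
s=st()
cup=atz(*ray('wrist',(320.5,211),s),.076);print('cup',cup)
f=atz(*ray('wrist',(318.5,233),s),.188);f2=atz(*ray('wrist',(319.4,229.7),s),.172);print('foot',f,f2)
print('rim from scene px', atz(*ray('scene',(359,263.5)),.076))  # rim centre in crop (178,268)
print('scene foot',tri([ray('scene',(363.5,230.5)),ray('wrist',(319.4,229.7),s)]))
a=-2.8741;X=np.array([np.cos(a),np.sin(a)]);Y=np.array([np.sin(a),-np.cos(a)])
for n,p in(('cup',cup),('foot',f),('foot2',f2)):
    d=p[:2]-s['tcp_pos'][:2];print(n,'tool mm',1000*d@X,1000*d@Y)
im=cv2.imread('pics/w11.png')
cv2.imwrite('pics/w11c.png',cv2.resize(im[150:270,250:390],None,fx=5,fy=5,interpolation=cv2.INTER_CUBIC))
```

```text
15.5667 [ 0.5439 -0.1551  0.2987] [ 3.1416 -0.     -2.8715] F [ 0.234   0.5127 -1.5232] M [ 0.0005 -0.0556  0.0085] 0.015574361138231437
straight frame mm 62.54474206531163 -322.6698785847249 -151.26769675682047 0.0013242139495713034
cup [ 0.5465 -0.1507  0.076 ]
foot [ 0.5397 -0.1549  0.188 ] [ 0.5412 -0.1538  0.172 ]
rim from scene px [ 0.5551 -0.1483  0.076 ]
scene foot (array([ 0.5432, -0.1566,  0.1716]), [np.float64(0.0034794765669704532), np.float64(0.0034794765669705244)])
cup tool mm -3.650754294166854 3.4815631690001734
foot tool mm 4.0308852643653905 1.3074870886171839
foot2 tool mm 2.310328837019782 1.9632774046725805
```

View pics/w11c.png

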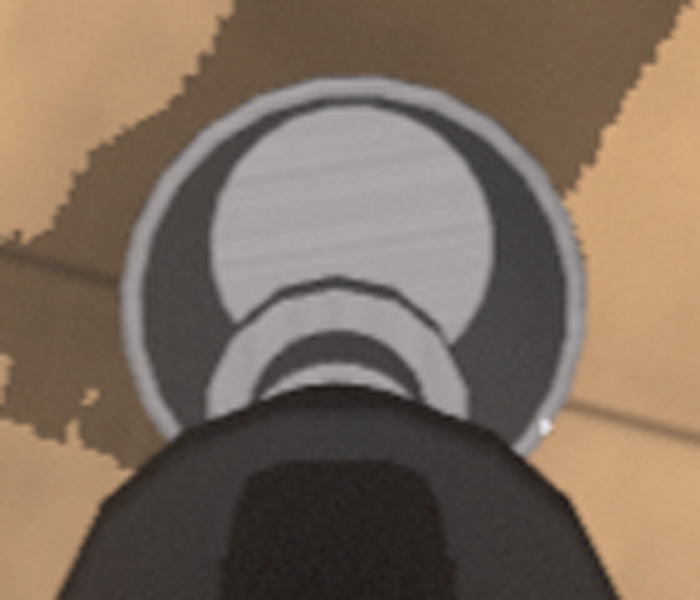

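Call:
{"fn": "servo_tool", "kwargs": {"deltas": [[-0.4, 0.1, 1, 0, 0.5], [-0.7, 0.15, 2.5, 0, 0.5], [-0.7, 0.15, 4.5, 0, 0.5], [-0.7, 0.15, 6.5, 0, 0.5], [-0.7, 0.15, 8.5, 0, 0.5], [-0.7, 0.15, 10.5, 0, 0.5], [-0.7, 0.15, 12.5, 0, 0.5], [-0.7, 0.15, 14, 0, 0.5], [-0.7, 0.15, 15.2, 0, 0.5], [-0.7, 0.15, 15.8, 0, 0.5], [-0.7, 0.15, 16.2, 0, 0.5], [-0.7, 0.15, 16.2, 0, 0.5]]}}

```text
t: 16.57
tcp_pos: [0.5502, -0.1516, 0.1361]
orientation: [3.141, -0.001, -2.872]
contact_force: [-0.5, 0.4, -1.0]
opening: 0.0151
```

Run:
```python
from h import *
s=st();a=snap('wrist','w12.png');b=snap('scene','s12.png')
cv2.imwrite('pics/s12c.png',np.hstack([cv2.resize(b[170:330,280:440,::-1],(400,400)),cv2.resize(a[120:440,160:480,::-1],(400,400))]))
```

```text
16.5667 [ 0.5502 -0.1516  0.1361] [ 3.1413 -0.0006 -2.8715] F [-0.4895  0.351  -0.9615] M [ 0.0084 -0.0075 -0.0027] 0.015060303043680535
straight frame mm 55.594501984822514 -321.0527938208469 11.274735862528889 0.001117045066820682
```

View pics/s12c.png

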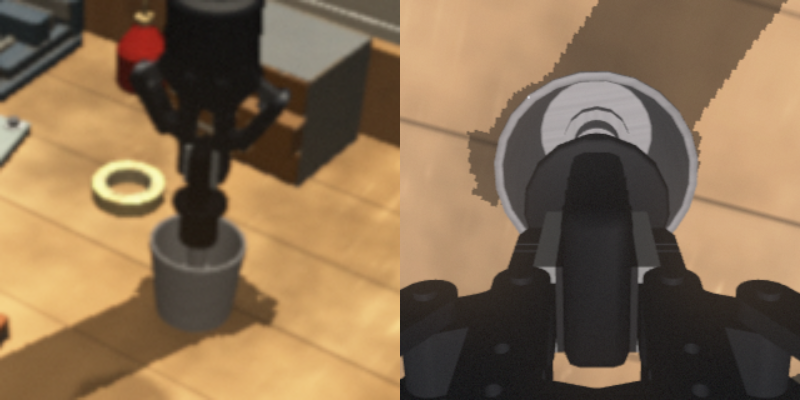

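Call:
{"fn": "servo_tool", "kwargs": {"deltas": [[0, 0, 0.1, 0, 0.5], [0, 0, 0.2, 0, 0.5], [0, 0, 0.3, 0, 0.5], [0, 0, 0.3, 0, 0.5]]}}

```text
t: 17.0
tcp_pos: [0.5503, -0.1517, 0.1338]
orientation: [-3.142, 0.0, -2.871]
contact_force: [-0.0, -0.5, -1.4]
opening: 0.0155
```

```bash
python3 -c "
from h import *
st()"
```

```text
17.0 [ 0.5503 -0.1517  0.1338] [-3.1416  0.0003 -2.8715] F [-0.0344 -0.5472 -1.4476] M [ 0.0114 -0.0044  0.0215] 0.015460831617685357
straight frame mm 55.50709110548156 -321.1357210390324 13.591541525523082 -0.0015949776122501232
```

Call:
{"fn": "servo_tool", "kwargs": {"deltas": [[0, 0, 0.1, 0, 0.5], [0, 0, 0.15, 0, 0.5], [0, 0, 0.2, 0, 0.5], [0, 0, 0.2, 0, 0.5]]}}

```text
t: 17.33
tcp_pos: [0.5503, -0.1517, 0.1318]
orientation: [3.141, 0.0, -2.871]
contact_force: [-1.5, -0.2, 0.3]
opening: 0.0153
```

```bash
python3 -c "
from h import *
st()"
```

```text
17.3333 [ 0.5503 -0.1517  0.1318] [ 3.1415  0.0001 -2.8715] F [-1.5382 -0.2233  0.3018] M [ 0.0655  0.1254 -0.0325] 0.015284258486232617
straight frame mm 55.465408853077264 -321.13144911614023 15.553708578234376 -0.002555611003511452
```

Call:
{"fn": "servo_tool", "kwargs": {"deltas": [[0, 0, 0.05, 0, 0.5], [0, 0, 0.08, 0, 0.5], [0, 0, 0.08, 0, 0.5]]}}

```text
t: 17.58
tcp_pos: [0.5505, -0.1517, 0.1318]
orientation: [3.141, 0.001, -2.872]
contact_force: [-0.9, 0.2, 6.3]
opening: 0.0152
```

```bash
python3 -c "
from h import *
st()"
```

```text
17.5833 [ 0.5505 -0.1517  0.1318] [ 3.1415  0.0007 -2.8716] F [-0.8805  0.1811  6.3255] M [0.1831 0.4934 0.0023] 0.015188822466678315
straight frame mm 55.27386078668489 -321.2387311617589 15.636623697815738 0.0038655274133328373
```

Call:
{"fn": "servo_tool", "kwargs": {"deltas": [[0, 0, 0.05, 0, 1.7], [0, 0, 0.05, 0, 2], [0, 0, 0.05, 0, 2.4], [0, 0, 0.05, 0, 2.4], [0, 0, 0.05, 0, 2.4]]}}

```text
t: 18.0
tcp_pos: [0.5502, -0.1517, 0.1302]
orientation: [3.142, -0.0, -2.871]
contact_force: [0.1, -0.5, -0.1]
opening: 0.024
```

Run:
```python
from h import *
s=st();a=snap('wrist','w13.png');b=snap('scene','s13.png')
cv2.imwrite('pics/s13c.png',np.hstack([cv2.resize(b[170:330,280:440,::-1],(400,400)),cv2.resize(a[120:440,160:480,::-1],(400,400))]))
```

```text
18.0 [ 0.5502 -0.1517  0.1302] [ 3.1415 -0.0002 -2.8715] F [ 0.1261 -0.4844 -0.1117] M [-0.0001  0.0402  0.0215] 0.023953061596683426
straight frame mm 55.577479066010895 -321.1189336870528 17.205010643095292 -0.0006598857572890396
```

View pics/s13c.png

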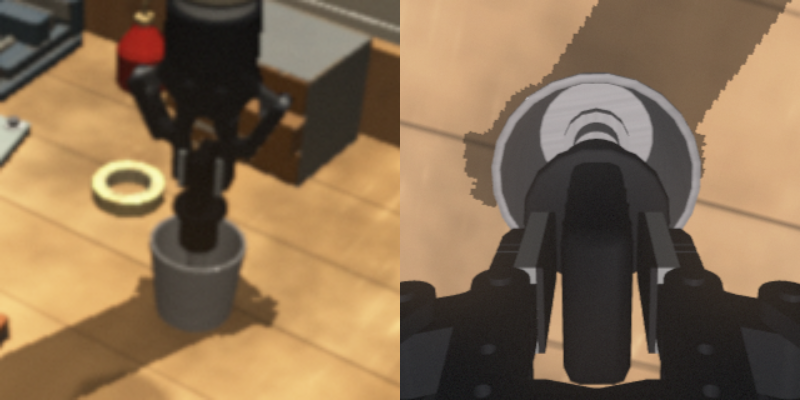

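Call:
{"fn": "servo_tool", "kwargs": {"deltas": [[0, 0, 0, 0, 3.5], [0, 0, 0, 0, 5], [0, 0, 0, 0, 6], [0, 0, -1, 0, 6], [0, 0, -3, 0, 6], [0, 0, -6, 0, 6], [0, 0, -9, 0, 6], [0, 0, -12, 0, 6], [1, 0, -15, 0, 6], [2, 0, -16, 0, 6], [2, 0, -16, 0, 6], [2, 0, -16, 0, 6]]}}

```text
t: 19.1
tcp_pos: [0.5305, -0.1572, 0.2906]
orientation: [3.142, 0.001, -2.872]
contact_force: [0.7, -0.2, 1.0]
opening: 0.0598
```

Run:
```python
from h import *
s=st();a=snap('wrist','w14.png');b=snap('scene','s14.png')
cv2.imwrite('pics/s14c.png',np.hstack([cv2.resize(b[170:330,280:440,::-1],(400,400)),cv2.resize(a[:,:,::-1],(533,400))[:, 60:460]]))
```

```text
19.1 [ 0.5305 -0.1572  0.2906] [ 3.1415  0.001  -2.8723] F [ 0.7484 -0.1631  1.0455] M [ 0.0263 -0.0262  0.0266] 0.05980044107545466
straight frame mm 76.05535097579373 -321.2009864013082 -143.23050441753335 0.04683296723559823
```

View pics/s14c.png

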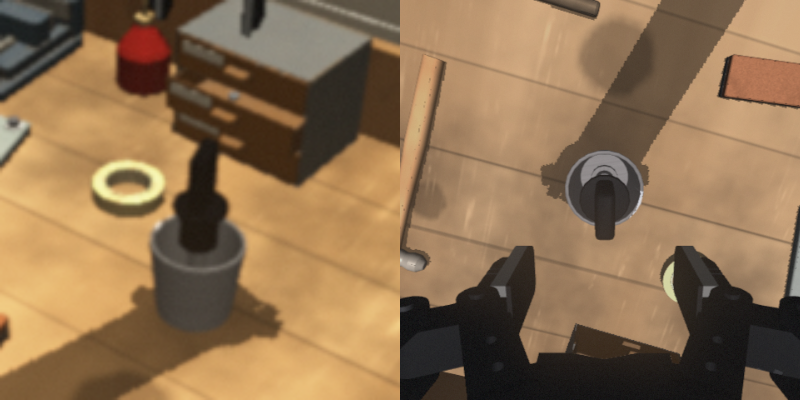

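View pics/s14.png

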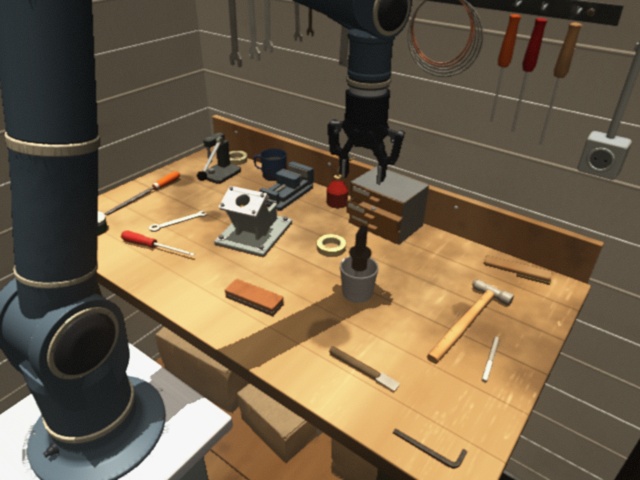

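The stopper stands upright in the cup (scene about 360,255), the port is empty, the gripper is clear, and the stone, tape and chisel are where they were. I'm handing the job in.

```bash
python3 -c "
from h import *
print(order.finish_job())"
```

```text
the job is handed in; nothing more can be done
None
```

The stopper is out of the port and standing stem down in the bare steel cup. The job was handed in after about 19 s on the robot's clock, against the 58 s limit.

- **Extraction:** I held it by its tab and rocked it about 8–9° each way; the mouth and collar allow 6–8° at first. I drew it about 20 mm along the slant, rocked it about 12° each way, then drew it on straight. Measured forces stayed under about 7 N at every reading.
- **Uprighting:** The tool could not tilt, so I turned the stopper upright in the grip. I did this by easing its foot against the rim of the port's mouth just before it came fully out.
- **Placing:** I lowered it until the cup floor pushed back with about 6 N, then let go and backed away.

The last pictures show the stopper standing free and upright in the upright cup, the port empty, and the gripper clear. The stone, tape and chisel look unmoved by eye; I did not measure them again.

My position estimates for the cup disagreed by up to 9 mm between cameras. I used the wrist camera's, which left about 17 mm of clearance all round.

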